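# Press the flanged bushing into the copy-stand carriage

### The job

The photo club's copy stand is being refurbished. Take the flanged bronze bushing, start it square in the bore of the grey carriage that waits on its sprung nest, and press it steadily home until its shoulder bottoms firmly, flush on the carriage face, without ever ramming the nest down onto its stop. Let go so that the nest comes back up, and leave the plain sleeve, camera and pen cup where they are.

Things in the scene. Friction and masses are not known exactly. Their poses are not given: they have to be found in the camera images.
- bushing_center (a point): Flanged bronze bushing, loose, upright, 0.2 to 0.3 kg, solid, 58 mm tall, round about its z (up). From the bottom: body 30 mm in diameter, 28 mm long, foot chamfered 3 mm; flange 44 mm in diameter, 6 mm thick; hub 28 mm in diameter, 24 mm tall, the part to grip. The point is on the axis half-way up, 29 mm above the foot: flange top 5 mm above it, hub top 29 mm above it.
- shoulder (a point): The same bushing: point on its axis in the plane of the flange's underside (the shoulder face), 28 mm above the foot; z up along its axis.
- bore (a point): Centre of the bore's mouth in the top face of the grey carriage block; z up, out of the bore; moves with the carriage. Bore 31.5 mm in diameter, chamfered, through. From 9 mm down four spring ribs grip the bushing: it enters freely 8 to 12 mm, then must be pressed with 6 to 13 N (friction differs), more if held off-centre or askew, when it binds. Fully home, the shoulder point coincides with this point.
- nest: The sprung nest: dark steel base plate 150 x 130 x 12 mm fixed to the table, origin under its centre, below the bore. On its springs rides the grey carriage, a block 100 x 80 x 36 mm (along x, y, z) with a small black knob on its +y side. The carriage top is 74 mm above the table when unloaded and gives way while the bushing is pressed.
- carriage (a joint): How far the carriage is pressed down, in m: 0 is fully up, 0.0195 hard on its stop (not allowed; keep below 0.019). It sinks 2 to 9 mm while the bushing is being pressed in, more once the shoulder has bottomed (bottomed firmly: flush with the carriage still over 6 mm down), and springs back when let go. About 19 N bottoms a bushing that is not binding firmly; near 26 N the stop is met.
- sleeve_center (a point): Bystander: plain bronze sleeve without a flange, 30 mm in diameter, 45 mm tall, loose, upright; the point is half-way up. It and the bushing may swap places.
- camera_center (a point): Bystander: white instant camera, 70 x 115 x 75 mm, loose; the point is at its middle.
- mug_center (a point): Bystander: white pen cup, 80 mm in diameter, 95 mm tall, pens rising to 155 mm, loose; the point is half-way up.
Not all that is in view belongs to the job. Leave any red or turquoise look-alike of the nest alone.

How it is judged:
On the way, in this order (a step that is already met when the one before it is completed fails the run):
1. the bushing is started square in the bore, at least 5 mm deep (x of shoulder in the frame of bore between -0.0025 and 0.0025 m and y of shoulder in the frame of bore between -0.0025 and 0.0025 m and z of shoulder in the frame of bore below 0.023 m and angle between the z axis of bushing_center and the z axis of bore, either way round below 0.12 rad).
2. the shoulder is bottomed under load: flush with the carriage face while the nest is pressed down at least 6 mm (x of shoulder in the frame of bore between -0.0025 and 0.0025 m and y of shoulder in the frame of bore between -0.0025 and 0.0025 m and z of shoulder in the frame of bore below 0.0016 m and value of joint carriage above 0.006 m).
At the end, for the whole second after the job is handed in: The flanged bushing is in the bore, its shoulder within 1.6 mm of the carriage face, centred within 2.5 mm along each axis, upright and square within 0.06 rad; let go, the carriage is within 2 mm of fully up; sleeve, camera and pen cup within 30 mm of where they were (x of shoulder in the frame of bore between -0.0025 and 0.0025 m and y of shoulder in the frame of bore between -0.0025 and 0.0025 m and z of shoulder in the frame of bore between -0.003 and 0.0016 m and angle between the z axis of bushing_center and the z axis of bore, either way round below 0.06 rad and angle between bushing_center's own z axis and vertical below 0.2 rad and value of joint carriage below 0.002 m and distance of each of sleeve_center, camera_center, mug_center from where it was at the start of the episode below 0.03 m); the robot touches nothing.
It fails at once if the nest is rammed down onto its stop (carriage pressed down more than 19 mm) (value of joint carriage above 0.019 m).
It fails at once if the plain sleeve is moved by more than 30 mm (distance of sleeve_center from where it was at the start of the episode above 0.03 m).
It fails at once if the camera is moved by more than 30 mm (distance of camera_center from where it was at the start of the episode above 0.03 m).
It fails at once if the pen cup is moved by more than 30 mm (distance of mug_center from where it was at the start of the episode above 0.03 m).
It also fails if it takes over 64 s, if anything falls off the work surface, if the arm or the gripper's body presses on something with over 40 N, if the wrist force passes 120 N, or if a joint passes its speed limit or range.

### The arm

A 7-joint arm with a two-finger parallel gripper is mounted at the origin on the work surface. World frame = base frame: x ahead of the robot, y to its left, z up, the work surface at z = 0. Lengths are in m, angles in rad, forces in N, time in s.
With the tool pointing down it reaches from about 0.35 to 0.775 m from the base axis. Payload 3.1 kg.
Tool frame: the origin (TCP) lies midway between the tips of the shut fingers; the grasp point (between the pads) lies 19 mm behind it; z points along the fingers, y is the line along which they close (so a half turn about z gives the same grasp; the last joint's range is limited). The gripper opens to 85 mm and grips with 20 to 120 N. Pads are 22 mm wide; open, the fingers measure 114 mm over their backs; the gripper's body (76 mm by 85 mm) begins 54 mm behind the grasp point. The pads swing forward as they close: fully open they stand 13 mm farther back than shut.
Start: joints at [-1.296, 0.311, 0.014, 1.512, -0.004, 1.319, -0.027], TCP at [0.171, 0.523, 0.231] pointing down, gripper open.
Joint ranges: [-2.7, 2.7], [-0.3, 1.91], [-1.27, 1.3], [0.12, 2.57], [-1.44, 4.58], [0.2, 2.03], [-3.05, 3.05]. Speed limits (rad/s): [2.79, 2.79, 3.14, 3.14, 3.14, 3.14, 3.14].

### API

Orientations are given as a unit quaternion [w, x, y, z].
In Python, from rig import robot, vision, ticket gives the robot as it stands.
- The arm moves only by the tool carry_out, never from a script. Its argument "deltas" is a list that holds one entry, the list of rows, each a list of 6 numbers: the shift along the world's x, y, z in cm, then the turn, a rotation vector about the world's x, y, z in rad. A call has 1 to 5 rows; each row shifts and turns the commanded pose from where the row before left it; what a row does not reach is not made up. A row lasts 1/8 s, in which the tool goes at most 62.5 mm and 10.7 degrees, less where a joint would pass 70% of its speed; a pose out of reach is approached as far as the arm can. A call is refused whole if a number of a shift passes 6.25 or a number of a turn 0.188, either way. A call with a gripper value outside its range is refused whole. "hand" is the opening, from -1 (shut) to 1 (fully open), set as the call begins (left out, the last holds). The fingers move at their own pace and stop on an object; "force" is the grip in N (left out, the last holds). Time passes only in rows, so rows that do not move let the fingers close. It gives the time, the measured TCP pose, the force, the opening and the grip force at its end, in the units of the state.
- robot.sense(): the state, without advancing time (a new reading comes with each control period).
- vision.snapshot(name): name is "scene" or "top" or "wrist"; returns (picture, depth): 384x512x3 uint8, red, green, blue; 384x512 float32, m along the optical axis (not along the pixel's ray), 0 where there is no reading.
- vision.camera_params(name): a dict with "fx", "fy", "cx", "cy" (pixels), "dist_coeffs" ([k1, k2, p1, p2, k3] as OpenCV has them; the pictures are not rectified), "pose" (4x4, takes a point from camera to world coordinates). Camera axes: x right, y down, z forward; pixel columns grow to the right and rows downward; lengths in m; the calibration is good to about 2 mm. A picture is of the moment at which its call begins: read the wrist's pose just before it. camera_params takes no time and is no camera call; for the wrist camera it gives the pose at the moment of the call.
- ticket.finish_job(): hands the job in; it is judged then, once.
The state is a dict: "time_s": time; "q": joint angles; "qd": joint speeds; "effort": joint torques, N m; "position": TCP position; "ee_rot": TCP orientation; "contact_force": force on the tool from outside, world axes, zero at the start; "ft_torque": the same for the moment, N m; "opening": opening from 0.0 (shut) to 1.0 (fully open); "gripper_force": force on a finger pad.
Only numpy, scipy, OpenCV 4.12 (cv2) and the standard library are available. Lean on these libraries where they do the work, as an engineer would, in place of code of your own. Each camera call takes 0.05 s, during which the arm holds its last target. There are 200 camera calls.

## Working session

There is one attempt and no reset: what is moved stays moved. The work goes in short steps, Python scripts to look and compute and a tool call to move; the robot and the scene stay as the last step left them, time stands still between calls to the robot, and variables do not carry over. Pictures are saved under pics/ and viewed, at most 10 in all, crops included, and the job is handed in when it is done.

Besides the shell and the picture viewer there is one more tool, called after "Emit:" as a command line: name --argument value ..., lists and objects as JSON in quotes. carry_out: Moves the arm, as the interface text tells. Its arguments: {"type":"object","properties":{"deltas":{"type":"array","items":{"type":"array","items":{"type":"array","items":{"type":"number"}}}},"hand":{"type":"number"},"force":{"type":"number"}},"required":["deltas"]}

```bash
mkdir -p pics; cat > h.py <<'E'
import numpy as np, cv2
from rig import robot, vision, ticket
def snap(n,save=None):
    P=vision.camera_params(n); im,d=vision.snapshot(n)
    if save: cv2.imwrite(f'pics/{save}.png',im[:,:,::-1]); np.savez(f'pics/{save}.npz',d=d,**{k:np.array(v) for k,v in P.items()})
    return im,d,P
def cloud(d,P):
    K=np.array([[P['fx'],0,P['cx']],[0,P['fy'],P['cy']],[0,0,1]],float)
    v,u=np.mgrid[:d.shape[0],:d.shape[1]]
    p=cv2.undistortPoints(np.stack([u,v],-1).reshape(-1,1,2).astype(np.float64),K,np.array(P['dist_coeffs'],float)).reshape(d.shape+(2,))
    X=np.dstack([p[...,0]*d,p[...,1]*d,d]); T=np.array(P['pose'])
    W=X@T[:3,:3].T+T[:3,3]; W[d==0]=np.nan
    return W
E
python3 - <<'E'
from h import *
s=robot.sense();print(s)
for n in('scene','top'):
    im,d,P=snap(n,n); print(n,np.round(P['pose'],3),P['fx'])
a=cv2.imread('pics/scene.png');b=cv2.imread('pics/top.png')
E
```

```text
{'time_s': 0.0, 'q': array([-1.29571151,  0.31173748,  0.01400526,  1.51308564, -0.00441909,
        1.31917967, -0.02719404]), 'qd': array([-8.64474362e-04,  1.81087011e-03, -9.33362458e-04,  1.25610106e-03,
        2.78199509e-05,  6.42438581e-04, -5.17027597e-04]), 'effort': array([ 7.22556547e-05, -3.79915988e+01,  1.46104982e-01, -2.30590475e+01,
        1.22313813e-02,  1.35001962e-02,  2.43196968e-05]), 'position': array([0.17109206, 0.52193684, 0.23020307]), 'ee_rot': array([-1.46583762e-04,  1.57698628e-01,  9.87486571e-01, -1.18052716e-03]), 'contact_force': array([-0.0368601 , -0.85745149, -0.48886713]), 'ft_torque': array([0.02676372, 0.00611922, 0.01587864]), 'gripper_force': 0.0, 'opening': 1.002923902607409}
scene [[ 0.509  0.53  -0.678  1.117]
 [ 0.861 -0.309  0.404 -0.269]
 [ 0.004 -0.789 -0.614  0.602]
 [ 0.     0.     0.     1.   ]] 383.7418923987139
top [[-0.007 -0.992  0.129  0.397]
 [-1.     0.006 -0.009  0.064]
 [ 0.008 -0.129 -0.992  1.079]
 [ 0.     0.     0.     1.   ]] 444.64060137380346
```

View pics/top.png

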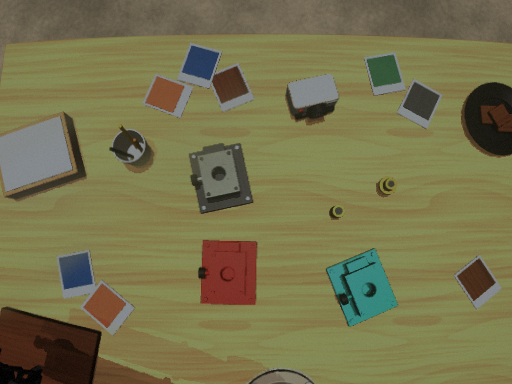

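View pics/scene.png

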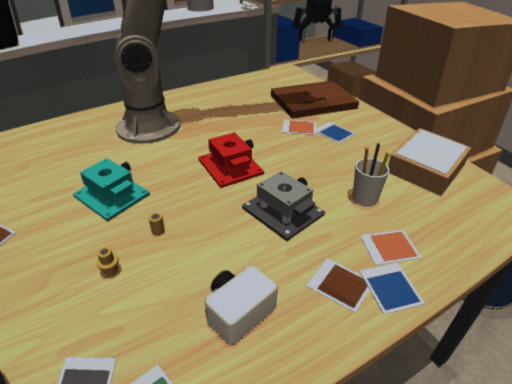

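The top view shows the grey nest with its bore near (219,173), the flanged bushing near (388,186) and the plain sleeve near (337,212). The camera is at (313,95) and the cup at (130,147).

```bash
python3 - <<'E'
from h import *
z=np.load('pics/top.npz'); d=z['d']; W=cloud(d,z)
for nm,(u,v) in dict(bore=(219,173),rim1=(208,173),rim2=(230,173),bush=(388,186),sleeve=(337,212),table=(300,230),cup=(130,147),cam=(313,92)).items(): print(nm,np.round(W[v,u],4))
for nm,(u,v),r,lo,hi in (('bush',(388,186),14,.045,.075),('flange',(388,186),14,.02,.075),('sleeve',(337,212),12,.035,.06),('carr',(219,173),34,.066,.08)):
    R=W[v-r:v+r+1,u-r:u+r+1].reshape(-1,3); R=R[(R[:,2]>lo)&(R[:,2]<hi)]
    print(nm,len(R),R.mean(0).round(4),R.min(0).round(4),R.max(0).round(4))
    if nm=='carr': print(cv2.minAreaRect((R[:,:2]*1000).astype(np.float32)))
im=cv2.imread('pics/top.png')
cv2.imwrite('pics/c1.png',np.hstack([cv2.resize(im[143:213,184:254],(400,400),interpolation=2),cv2.resize(im[166:206,368:408],(400,400),interpolation=2)]))
E
```

```text
bore [0.5762 0.1463 0.0104]
rim1 [0.5659 0.1668 0.0731]
rim2 [0.565  0.1161 0.0764]
bush [ 0.5358 -0.2545  0.0569]
sleeve [ 0.4764 -0.1329  0.0453]
table [ 0.4369 -0.0498 -0.0011]
cup [0.6445 0.3701 0.0058]
cam [ 0.7595 -0.0798  0.0739]
bush 111 [ 0.5417 -0.2591  0.0565] [ 0.5284 -0.2719  0.0452] [ 0.555  -0.2475  0.0612]
flange 249 [ 0.5403 -0.2566  0.0439] [ 0.5203 -0.2824  0.0267] [ 0.5634 -0.2387  0.0612]
sleeve 133 [ 0.4797 -0.1354  0.0439] [ 0.465  -0.1504  0.0351] [ 0.4937 -0.1212  0.0494]
carr 1388 [0.5648 0.1449 0.0736] [0.5084 0.0957 0.066 ] [0.6219 0.2067 0.0798]
((563.1814575195312, 156.0984344482422), (101.05913543701172, 103.98294067382812), 11.944293975830078)
```

View pics/c1.png

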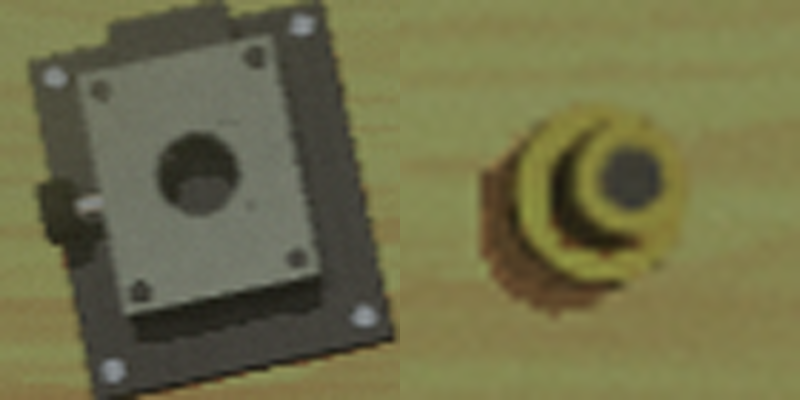

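The crops show the hub top at about (391.2,183.8) and the flange centre at (388,185.3). The bore mouth is at (218.8,173.3) and the carriage is yawed about 12°. I'll cast rays at the known heights.

```bash
cat >> h.py <<'E'
def ray(P,u,v,z):
    K=np.array([[P['fx'],0,P['cx']],[0,P['fy'],P['cy']],[0,0,1]],float)
    p=cv2.undistortPoints(np.array([[[u,v]]],float),K,np.array(P['dist_coeffs'],float)).ravel()
    T=np.array(P['pose']); r=T[:3,:3]@[p[0],p[1],1]; o=T[:3,3]
    return o+r*(z-o[2])/r[2]
E
python3 - <<'E'
from h import *
z=np.load('pics/top.npz')
print(ray(z,391.2,183.8,.058),ray(z,388.,185.3,.034),ray(z,218.8,173.3,.074))
from scipy.spatial.transform import Rotation as R
q=robot.sense()['ee_rot'];r=R.from_quat(np.r_[q[1:],q[0]]).as_matrix();print(r.round(3))
P=vision.camera_params('wrist');print(np.round(P['pose'],3),P['fx'])
E
```

```text
[ 0.54081751 -0.26221017  0.058     ] [ 0.54058833 -0.26173211  0.034     ] [0.56485546 0.14185601 0.074     ]
[[-0.95   0.311 -0.001]
 [ 0.311  0.95  -0.002]
 [-0.    -0.002 -1.   ]]
[[ 0.31   0.911  0.272  0.103]
 [ 0.951 -0.297 -0.09   0.544]
 [-0.001  0.286 -0.958  0.373]
 [ 0.     0.     0.     1.   ]] 325.63418007427845
```

Emit:
carry_out --deltas '[[[4,-3.8,0,0,0,0],[4,-3.8,0,0,0,0],[4,-3.8,0,0,0,0],[4,-3.8,0,0,0,0],[4,-3.8,0,0,0,0]]]'

```text
time_s: 0.72
position: [0.3721, 0.3311, 0.2309]
ee_rot: [-0.0, 0.158, 0.988, -0.0]
contact_force: [0.5, 0.6, -0.5]
opening: 0.999
gripper_force: 0.0
```

Emit:
carry_out --deltas '[[[4,-3.8,0,0,0,0],[4,-3.8,0,0,0,0],[4,-3.8,0,0,0,0],[4,-3.8,0,0,0,0],[3.4,-3.8,0,0,0,0]]]'

```text
time_s: 1.35
position: [0.5663, 0.1413, 0.2307]
ee_rot: [-0.0, 0.158, 0.987, -0.0]
contact_force: [-1.0, 0.6, -0.3]
opening: 0.998
gripper_force: 0.0
```

Emit:
carry_out --deltas '[[[0,0,0,0,0,0],[0,0,0,0,0,0],[0,0,0,0,0,0]]]'

```text
time_s: 1.72
position: [0.5643, 0.1447, 0.231]
ee_rot: [-0.001, 0.156, 0.988, 0.0]
contact_force: [0.0, 0.5, 1.3]
opening: 1.0
gripper_force: 0.0
```

```bash
python3 - <<'E'
from h import *
s=robot.sense();print(s['time_s'],s['position'],s['contact_force'],s['q'])
im,d,P=snap('wrist','w1');W=cloud(d,P)
m=(abs(W[...,2]-.074)<.006)
print(m.sum(),W[m].mean(0))
E
```

```text
1.725 [0.56428227 0.14466385 0.23102901] [0.01531108 0.46855171 1.31877535] [-0.51564746  0.3871693   0.33511433  1.42733699 -0.12898318  1.34937415
  1.08205694]
9232 [0.57272701 0.1660841  0.07380194]
```

View pics/w1.png

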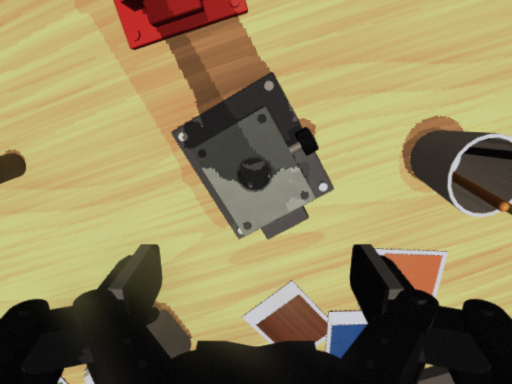

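The wrist view shows the bore mouth at about (255,173), shaded by the hand. I'll fit the hole numerically.

```bash
cat >> h.py <<'E'
def hole(im,P,u0,v0,z=.074,thr=None,r=35):
    g=cv2.cvtColor(im,cv2.COLOR_RGB2GRAY)[v0-r:v0+r,u0-r:u0+r]
    g=cv2.resize(g,None,fx=8,fy=8,interpolation=cv2.INTER_CUBIC)
    t=thr or cv2.threshold(g,0,255,cv2.THRESH_OTSU)[0]
    m=(g<t).astype(np.uint8)
    cs,_=cv2.findContours(m,cv2.RETR_CCOMP,cv2.CHAIN_APPROX_NONE)
    for c in cs:
        if len(c)>100 and cv2.pointPolygonTest(c,(r*8.,r*8.),False)>=0:
            e=cv2.fitEllipse(cv2.convexHull(c)); u=(e[0][0]+.5)/8-.5+u0-r; v=(e[0][1]+.5)/8-.5+v0-r
            print(t,'px',u,v,'axes',np.array(e[1])/8,'world',ray(P,u,v,z).round(4))
E
python3 - <<'E'
from h import *
im=cv2.imread('pics/w1.png')[:,:,::-1].copy();P=np.load('pics/w1.npz');d=P['d']
for t in (25,35,45,55): hole(im,P,255,173,thr=t)
W=cloud(d,P)
print((W[160:190:2,235:277:2,2]*1000).round(0).astype(int))
print(P['fx']*.0315/d[173,235], ray(P,255,173,.074))
c=im[143:203,225:285,::-1]; cv2.imwrite('pics/c2.png',cv2.convertScaleAbs(cv2.resize(c,(600,600),interpolation=2),alpha=1.5))
E
```

```text
35 px 253.80842208862305 173.6255111694336 axes [29.90740204 32.67535019] world [0.5654 0.1427 0.074 ]
45 px 253.84758377075195 173.18752670288086 axes [31.89159966 34.0212822 ] world [0.5651 0.1428 0.074 ]
55 px 253.72085189819336 172.85746383666992 axes [33.14802551 36.05737305] world [0.5647 0.1428 0.074 ]
[[                  73                   75                   74
                    74                   73                   72
                    12                   13                   11
                    11                   13                   11
                    11                   13                   73
                    74                   73                   74
                    73                   74                   73]
 [                  73                   74                   75
                    73                   72                   12
                    11                   11                   12
                    12                   11                   12
                    13                   13                   12
        
[... 5465 characters left out ...]
 -9223372036854775808                   73                   74
                    75                   75                   74]
 [                  74                   74                   75
                    74                   73                   72
                    71                   69                   67
                    64                   65                   66
                    67                   71                   75
                    74                   74                   73
                    73                   73                   74]]
33.312063405229075 [0.56521589 0.14393992 0.074     ]<stdin>:5: RuntimeWarning: invalid value encountered in cast
```

View pics/c2.png

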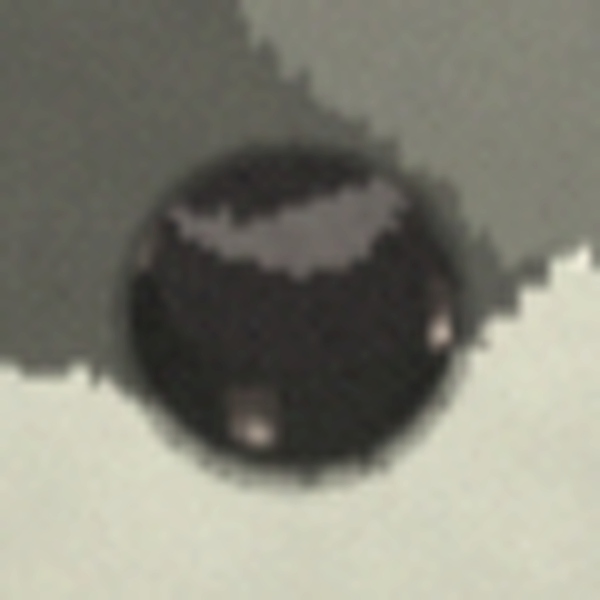

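The bore is at about (0.565, 0.143), in agreement with the top camera. Next I move above the bushing.

Emit:
carry_out --deltas '[[[-0.3,-5,0,0,0,0],[-0.3,-5,0,0,0,0],[-0.3,-5,0,0,0,0],[-0.3,-5,0,0,0,0],[-0.3,-5,0,0,0,0]]]'

```text
time_s: 2.4
position: [0.5502, -0.1073, 0.2316]
ee_rot: [0.0, 0.156, 0.988, 0.0]
contact_force: [1.0, -0.7, -0.2]
opening: 0.998
gripper_force: 0.0
```

Emit:
carry_out --deltas '[[[-0.3,-5,-0.5,0,0,0],[-0.3,-5,-0.5,0,0,0],[-0.2,-5,-0.5,0,0,0],[0,0,0,0,0,0],[0,0,0,0,0,0]]]'

```text
time_s: 3.02
position: [0.5428, -0.2557, 0.2163]
ee_rot: [0.0, 0.157, 0.988, 0.001]
contact_force: [0.7, 0.4, -0.4]
opening: 1.0
gripper_force: 0.0
```

Emit:
carry_out --deltas '[[[0,0,0,0,0,0],[0,0,0,0,0,0]]]'

```text
time_s: 3.28
position: [0.543, -0.2555, 0.2165]
ee_rot: [0.0, 0.156, 0.988, 0.0]
contact_force: [-1.4, -0.0, 1.3]
opening: 0.997
gripper_force: 0.0
```

```bash
python3 - <<'E'
from h import *
s=robot.sense();print(s['time_s'],s['position'],s['ee_rot'],s['contact_force'],s['q'])
im,d,P=snap('wrist','w2');W=cloud(d,P)
near=np.hypot(W[...,0]-.541,W[...,1]+.262)<.04
for lo,hi in((.054,.062),(.030,.038)):
    m=near&(W[...,2]>lo)&(W[...,2]<hi); v,u=np.nonzero(m)
    c=cv2.minEnclosingCircle(np.float32(W[m][:,:2]*1000)); print(m.sum(),W[m].mean(0),c,u.min(),u.max(),v.min(),v.max())
    u0,v0=(u.min()+u.max())//2,(v.min()+v.max())//2
cv2.imwrite('pics/c3.png',cv2.resize(im[v0-35:v0+35,u0-35:u0+35,::-1],(560,560),interpolation=2));print(u0-35,v0-35)
E
```

```text
3.275 [ 0.54302339 -0.2555018   0.21648343] [2.10079669e-04 1.56207508e-01 9.87724156e-01 4.01780910e-04] [-1.3976254  -0.04521672  1.3029422 ] [ 0.08444902  0.44714186  0.48534169  1.40469183 -0.20961752  1.34060888
  1.83393712]
646 [ 0.5422004  -0.2618489   0.05785758] ((542.58154296875, -262.0934753417969), 13.923527717590332) 235 263 158 186
668 [ 0.5377308  -0.25981728  0.03385137] ((542.4931640625, -262.0667724609375), 21.90545082092285) 228 270 146 187
214 131
```

View pics/c3.png

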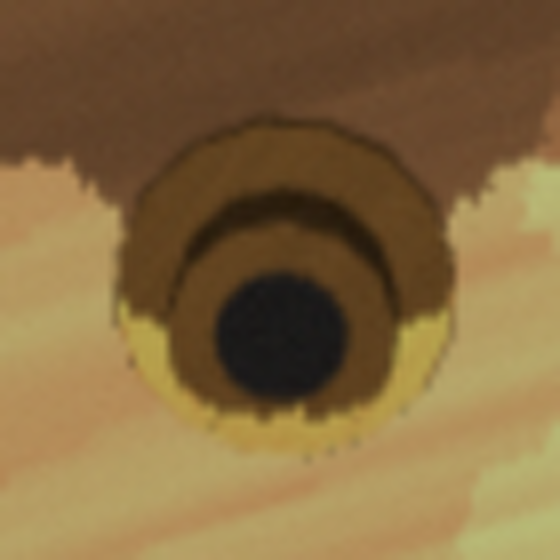

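The hub and flange fits agree (radii 13.9 and 21.9 mm): the bushing axis is at (0.5425, -0.2620). I'll centre and descend.

Emit:
carry_out --deltas '[[[-0.05,-0.65,-4,0,0,0],[0,0,-4,0,0,0],[0,0,-4,0,0,0],[0,0,-3,0,0,0],[0,0,-1,0,0,0]]]'

```text
time_s: 3.95
position: [0.5406, -0.2624, 0.0543]
ee_rot: [-0.002, 0.157, 0.988, 0.001]
contact_force: [-0.7, 0.0, 0.9]
opening: 1.0
gripper_force: 0.0
```

Emit:
carry_out --deltas '[[[0,0,-1,0,0,0],[0,0,-1,0,0,0],[0,0,0,0,0,0],[0,0,0,0,0,0]]]'

```text
time_s: 4.45
position: [0.5423, -0.2642, 0.037]
ee_rot: [0.001, 0.158, 0.987, -0.0]
contact_force: [0.1, -0.6, -0.3]
opening: 0.999
gripper_force: 0.0
```

Emit:
carry_out --deltas '[[[0,0.15,0,0,0,0],[0,0,0,0,0,0],[0,0,0,0,0,0],[0,0,0,0,0,0],[0,0,0,0,0,0]]]' --hand -1 --force 60

```text
time_s: 5.08
position: [0.5422, -0.2624, 0.0367]
ee_rot: [0.0, 0.158, 0.987, -0.0]
contact_force: [0.0, 0.6, 2.8]
opening: 0.304
gripper_force: 59.1
```

Emit:
carry_out --deltas '[[[0,0,0,0,0,0],[0,0,0,0,0,0],[0,0,0,0,0,0]]]' --force 90

```text
time_s: 5.45
position: [0.5423, -0.2624, 0.0368]
ee_rot: [0.001, 0.158, 0.987, -0.0]
contact_force: [-0.6, 0.6, 4.3]
opening: 0.296
gripper_force: 88.3
```

Emit:
carry_out --deltas '[[[0,0,1.5,0,0,0],[0,0,3,0,0,0],[0,0,4,0,0,0],[0,0,4,0,0,0],[0,0,4,0,0,0]]]'

```text
time_s: 6.08
position: [0.5408, -0.2623, 0.2021]
ee_rot: [-0.001, 0.158, 0.987, 0.0]
contact_force: [0.5, 0.1, -2.2]
opening: 0.296
gripper_force: 88.6
```

Emit:
carry_out --deltas '[[[0,0,1.5,0,0,0],[0,0,0,0,0,0],[0,0,0,0,0,0],[0,0,0,0,0,0]]]'

```text
time_s: 6.58
position: [0.5408, -0.2617, 0.2141]
ee_rot: [-0.002, 0.158, 0.987, 0.001]
contact_force: [-0.6, 0.9, -2.2]
opening: 0.297
gripper_force: 88.6
```

```bash
cat >> h.py <<'E'
def inhand():
    "bushing axis seen by the wrist camera, relative to TCP (world axes)"
    s=robot.sense(); im,d,P=snap('wrist'); W=cloud(d,P); W=W-s['position']
    print('t',s['time_s'],'tcp',s['position'].round(4),'F',s['contact_force'].round(1),'op',round(s['opening'],3))
    return im,d,P,W,s
E
python3 - <<'E'
from h import *
im,d,P,W,s=inhand()
cv2.imwrite('pics/w3.png',im[:,:,::-1])
near=np.hypot(W[...,0],W[...,1])<.03
h=np.histogram(W[near][:,2],bins=np.arange(-.06,.08,.004));print(list(zip((h[1]*1000).round(),h[0])))
E
```

```text
t 6.575 tcp [ 0.5408 -0.2617  0.2141] F [-0.6  0.9 -2.2] op 0.297
[(np.float64(-60.0), np.int64(0)), (np.float64(-56.0), np.int64(0)), (np.float64(-52.0), np.int64(0)), (np.float64(-48.0), np.int64(0)), (np.float64(-44.0), np.int64(0)), (np.float64(-40.0), np.int64(0)), (np.float64(-36.0), np.int64(34)), (np.float64(-32.0), np.int64(29)), (np.float64(-28.0), np.int64(3)), (np.float64(-24.0), np.int64(0)), (np.float64(-20.0), np.int64(0)), (np.float64(-16.0), np.int64(0)), (np.float64(-12.0), np.int64(14)), (np.float64(-8.0), np.int64(240)), (np.float64(-4.0), np.int64(1418)), (np.float64(0.0), np.int64(198)), (np.float64(4.0), np.int64(313)), (np.float64(8.0), np.int64(424)), (np.float64(12.0), np.int64(449)), (np.float64(16.0), np.int64(616)), (np.float64(20.0), np.int64(3064)), (np.float64(24.0), np.int64(408)), (np.float64(28.0), np.int64(385)), (np.float64(32.0), np.int64(319)), (np.float64(36.0), np.int64(782)), (np.float64(40.0), np.int64(417)), (np.float64(44.0), np.int64(758)), (np.float64(48.0), np.int64(627)), (np.float64(52.0), np.int64(715)), (np.float64(56.0), np.int64(386)), (np.float64(60.0), np.int64(22)), (np.float64(64.0), np.int64(500)), (np.float64(68.0), np.int64(906)), (np.float64(72.0), np.int64(1590))]
```

View pics/w3.png

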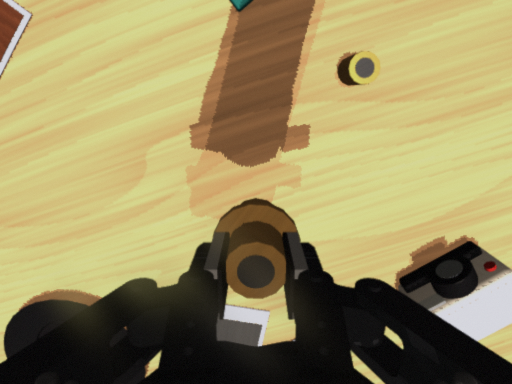

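The bushing is gripped upright: hub top at about (256,262), flange from (215,230) to (297,230). I'll fit its axis and tilt in the hand.

```bash
cat >> h.py <<'E'
def axisfit(show=True):
    im,d,P,W,s=inhand(); i=im.astype(int); brown=(i[...,0]-i[...,2]>25)
    near=np.hypot(W[...,0],W[...,1])<.03
    for lo,hi,r in((.018,.025,.014),(-.006,.000,.022)):
        m=near&brown&(W[...,2]>lo)&(W[...,2]<hi); p=W[m]
        A=np.c_[p[:,:2],np.ones(len(p))]; c=np.linalg.lstsq(A,p[:,2],rcond=None)[0]
        C=cv2.minEnclosingCircle(np.float32(p[:,:2]*1000))
        # robust: fixed-radius fit to hull
        h=cv2.convexHull(np.float32(p[:,:2]*1000))[:,0]
        from scipy.optimize import least_squares
        f=least_squares(lambda x:np.hypot(*(h-x).T)-r*1000,C[0],loss='soft_l1',f_scale=.3).x
        print(len(p),'slopes',c[:2].round(3),'z',c[2].round(4),'encl',np.round(C[0],2),round(C[1],2),'fit mm',f.round(2),'world',(s['position'][:2]+f/1000).round(4))
E
python3 -c "
from h import *
axisfit()"
python3 - <<'E'
from h import *
from scipy.optimize import least_squares
im=cv2.imread('pics/w1.png');P=np.load('pics/w1.npz');W=cloud(P['d'],P)
# hole rim: mouth-plane points closest to bore; largest empty circle
p=W[abs(W[...,2]-.074)<.003][:,:2]*1000
q=np.array([565.2,142.8])
from scipy.optimize import minimize
f=minimize(lambda x:-np.partition(np.hypot(*(p-x).T),5)[5],q,method='Nelder-Mead');print('bore by depth',f.x,-f.fun)
E
```

```text
t 6.625 tcp [ 0.5411 -0.2618  0.2145] F [-0.4  0.7 -2.3] op 0.295
2043 slopes [0.016 0.005] z 0.0209 encl [-5.78  1.6 ] 26.41 fit mm [-0.05 -1.62] world [ 0.541  -0.2634]
1577 slopes [ 0.043 -0.008] z -0.0024 encl [-3.27  1.44] 21.5 fit mm [ 0.56 -0.25] world [ 0.5416 -0.2621]
bore by depth [566.2911931 142.4979034] 15.593890575083748
```

Emit:
carry_out --deltas '[[[0.3,5,0,0,0,0],[0.3,5,0,0,0,0],[0.3,5,0,0,0,0],[0.3,5,0,0,0,0],[0.3,5,0,0,0,0]]]'

```text
time_s: 7.3
position: [0.5566, -0.0108, 0.216]
ee_rot: [-0.0, 0.158, 0.987, -0.0]
contact_force: [0.6, -0.0, -1.5]
opening: 0.293
gripper_force: 88.9
```

Emit:
carry_out --deltas '[[[0.3,5,0,0,0,0],[0.3,5,0,0,0,0],[0.3,5,-1,0,0,0],[0,0.4,-3,0,0,0],[0,0,-3,0,0,0]]]'

```text
time_s: 7.92
position: [0.5656, 0.1434, 0.1451]
ee_rot: [-0.0, 0.156, 0.988, 0.0]
contact_force: [-0.4, -1.0, -2.5]
opening: 0.298
gripper_force: 88.9
```

Emit:
carry_out --deltas '[[[0,0,-1,0,0,0],[0,0,0,0,0,0],[0,0,0,0,0,0],[0,0,0,0,0,0],[0,0,0,0,0,0]]]'

```text
time_s: 8.55
position: [0.5663, 0.1417, 0.1371]
ee_rot: [0.001, 0.158, 0.987, 0.0]
contact_force: [0.3, 0.1, -2.1]
opening: 0.294
gripper_force: 88.9
```

```bash
python3 - <<'E'
from h import *
axisfit();axisfit()
im,d,P=snap('wrist','w4');W=cloud(d,P)
m=(abs(W[...,2]-.074)<.003);print(m.sum())
cv2.imwrite('pics/c4.png',cv2.resize(im[100:340,100:420,::-1],(800,600)))
s,d,P=snap('scene','s4')
E
```

```text
t 8.55 tcp [0.5663 0.1417 0.1371] F [ 0.3  0.1 -2.1] op 0.294
2087 slopes [ 0.018 -0.001] z 0.0209 encl [ 0.67 -7.64] 21.63 fit mm [ 0.14 -0.96] world [0.5664 0.1408]
1568 slopes [ 0.054 -0.011] z -0.0023 encl [-5.66  1.37] 20.56 fit mm [ 0.58 -0.38] world [0.5669 0.1413]
t 8.6 tcp [0.5662 0.1417 0.1369] F [ 0.1 -0.6 -1.8] op 0.295
2078 slopes [ 0.018 -0.004] z 0.0209 encl [ 0.3  -7.42] 21.55 fit mm [ 0.04 -0.88] world [0.5662 0.1408]
1561 slopes [ 0.055 -0.008] z -0.0023 encl [-5.85  1.29] 20.62 fit mm [ 0.62 -0.4 ] world [0.5668 0.1413]
10950
```

View pics/c4.png

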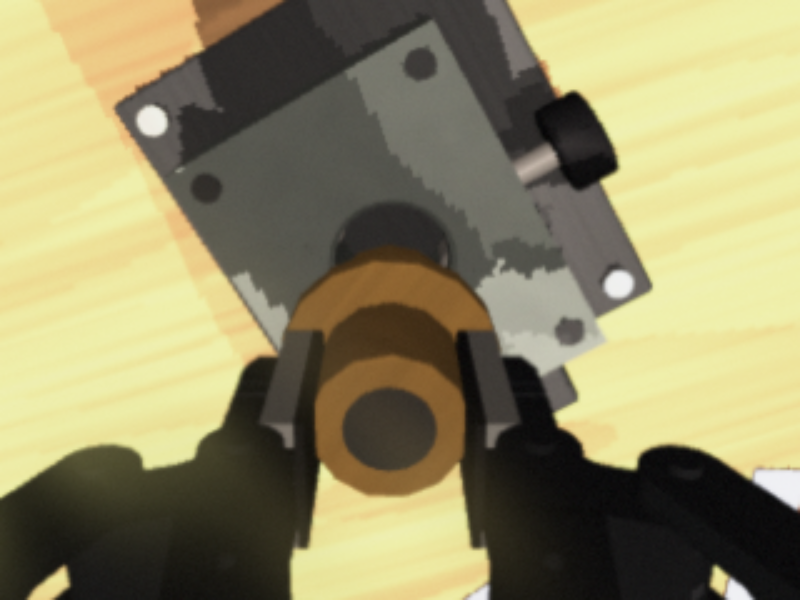

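The bore rim spans x 332–455 (crop) and the bushing 288–495. So the bushing is about 0.7 mm short laterally, matching the computed correction of (-1.3, +1.1) mm. I'll correct and start it gently.

Emit:
carry_out --deltas '[[[-0.12,0.1,-1,0,0,0],[0,0,-0.8,0,0,0],[0,0,-0.5,0,0,0],[0,0,-0.2,0,0,0],[0,0,0,0,0,0]]]'

```text
time_s: 9.38
position: [0.5646, 0.1426, 0.1112]
ee_rot: [-0.0, 0.158, 0.987, -0.0]
contact_force: [0.5, -0.0, -2.0]
opening: 0.293
gripper_force: 88.9
```

Emit:
carry_out --deltas '[[[0,0,-0.2,0,0,0],[0,0,-0.2,0,0,0],[0,0,-0.1,0,0,0],[0,0,0,0,0,0],[0,0,0,0,0,0]]]'

```text
time_s: 10.0
position: [0.5648, 0.1427, 0.1063]
ee_rot: [0.0, 0.158, 0.987, 0.0]
contact_force: [0.5, -0.1, -2.7]
opening: 0.293
gripper_force: 88.9
```

Emit:
carry_out --deltas '[[[0,0,-0.2,0,0,0],[0,0,-0.2,0,0,0],[0,0,0,0,0,0],[0,0,0,0,0,0]]]'

```text
time_s: 10.5
position: [0.5647, 0.1427, 0.1022]
ee_rot: [0.0, 0.158, 0.987, 0.0]
contact_force: [1.2, 0.5, -2.7]
opening: 0.296
gripper_force: 88.8
```

Emit:
carry_out --deltas '[[[0,0,-0.2,0,0,0],[0,0,-0.1,0,0,0],[0,0,0,0,0,0],[0,0,0,0,0,0]]]'

```text
time_s: 11.0
position: [0.5647, 0.1427, 0.0993]
ee_rot: [0.0, 0.158, 0.987, 0.0]
contact_force: [2.2, -0.1, -1.5]
opening: 0.298
gripper_force: 88.8
```

Emit:
carry_out --deltas '[[[0,0,-0.2,0,0,0],[0,0,-0.1,0,0,0],[0,0,0,0,0,0],[0,0,0,0,0,0]]]'

```text
time_s: 11.5
position: [0.565, 0.1426, 0.0965]
ee_rot: [0.0, 0.158, 0.987, 0.0]
contact_force: [2.2, -1.1, -0.7]
opening: 0.295
gripper_force: 89.0
```

Emit:
carry_out --deltas '[[[0.04,-0.01,0,0,0,0],[0,0,-0.2,0,0,0],[0,0,0,0,0,0],[0,0,0,0,0,0]]]'

```text
time_s: 12.0
position: [0.5653, 0.1426, 0.0947]
ee_rot: [0.0, 0.158, 0.987, 0.0]
contact_force: [0.8, 0.1, 2.9]
opening: 0.294
gripper_force: 89.3
```

Emit:
carry_out --deltas '[[[0,0,-0.2,0,0,0],[0,0,-0.1,0,0,0],[0,0,0,0,0,0],[0,0,0,0,0,0]]]'

```text
time_s: 12.5
position: [0.565, 0.1424, 0.0911]
ee_rot: [0.0, 0.158, 0.987, -0.0]
contact_force: [0.7, -0.5, 2.7]
opening: 0.297
gripper_force: 89.4
```

Emit:
carry_out --deltas '[[[0,0,-0.2,0,0,0],[0,0,-0.1,0,0,0],[0,0,0,0,0,0],[0,0,0,0,0,0]]]'

```text
time_s: 13.0
position: [0.5652, 0.1424, 0.0885]
ee_rot: [0.0, 0.158, 0.987, 0.0]
contact_force: [1.6, -0.9, 5.0]
opening: 0.293
gripper_force: 89.5
```

Emit:
carry_out --deltas '[[[0.03,-0.01,-0.2,0,0,0],[0,0,-0.1,0,0,0],[0,0,0,0,0,0],[0,0,0,0,0,0]]]'

```text
time_s: 13.5
position: [0.5654, 0.1426, 0.0858]
ee_rot: [0.0, 0.158, 0.987, 0.0]
contact_force: [0.6, 0.1, 6.9]
opening: 0.294
gripper_force: 89.6
```

Emit:
carry_out --deltas '[[[0,0,-0.2,0,0,0],[0,0,-0.1,0,0,0],[0,0,0,0,0,0],[0,0,0,0,0,0]]]'

```text
time_s: 14.0
position: [0.5655, 0.1427, 0.083]
ee_rot: [0.0, 0.158, 0.987, 0.0]
contact_force: [-0.1, -0.9, 7.3]
opening: 0.294
gripper_force: 89.6
```

```bash
cat >> h.py <<'E'
def gap():
    s=robot.sense();im,d,P=snap('wrist');W=cloud(d,P);i=im.astype(int)
    br=i[...,0]-i[...,2]>25; r=np.hypot(W[...,0]-.5655,W[...,1]-.1425)
    z=W[...,2]; tcp=s['position'][2]
    c=(~br)&(r>.026)&(r<.036)&(z>.045)&(z<.08)&(W[...,0]<.5655)
    f=br&(r<.021)&(abs(z-tcp+.0024)<.005)
    print('t',s['time_s'],'tcp',s['position'].round(4),'F',s['contact_force'].round(1),'carriage z',np.median(z[c]).round(4),c.sum(),'flange top',np.median(z[f]).round(4),f.sum(),'gap mm',1000*(np.median(z[f])-np.median(z[c])-.006))
E
python3 -c "
from h import *
gap()"
```

```text
t 14.0 tcp [0.5655 0.1427 0.083 ] F [-0.1 -0.9  7.3] carriage z 0.0693 3462 flange top 0.0802 1508 gap mm 4.887902476983319
```

Emit:
carry_out --deltas '[[[0,0,-0.2,0,0,0],[0,0,-0.1,0,0,0],[0,0,0,0,0,0],[0,0,0,0,0,0]]]'

```text
time_s: 14.55
position: [0.5655, 0.1427, 0.0801]
ee_rot: [0.0, 0.158, 0.987, 0.0]
contact_force: [0.7, -1.2, 7.9]
opening: 0.298
gripper_force: 89.7
```

Emit:
carry_out --deltas '[[[0,0,-0.2,0,0,0],[0,0,0,0,0,0],[0,0,0,0,0,0]]]'

```text
time_s: 14.92
position: [0.5656, 0.1427, 0.0781]
ee_rot: [0.0, 0.158, 0.988, 0.0]
contact_force: [0.5, -0.1, 7.4]
opening: 0.298
gripper_force: 89.9
```

```bash
python3 -c "
from h import *
gap()"
```

```text
t 14.925 tcp [0.5656 0.1427 0.0781] F [ 0.5 -0.1  7.4] carriage z 0.0691 3611 flange top 0.0752 1534 gap mm 0.09706381972251175
```

The gap is about closed with the carriage 5 mm down. I'll press on gently to load it.

Emit:
carry_out --deltas '[[[0,0,-0.2,0,0,0],[0,0,0,0,0,0],[0,0,0,0,0,0]]]'

```text
time_s: 15.35
position: [0.5656, 0.1427, 0.0765]
ee_rot: [0.0, 0.158, 0.988, 0.0]
contact_force: [0.3, -1.1, 9.9]
opening: 0.295
gripper_force: 90.1
```

Emit:
carry_out --deltas '[[[0,0,-0.2,0,0,0],[0,0,0,0,0,0],[0,0,0,0,0,0]]]'

```text
time_s: 15.72
position: [0.5656, 0.1427, 0.0749]
ee_rot: [0.0, 0.158, 0.988, 0.0]
contact_force: [-2.0, -0.3, 11.9]
opening: 0.294
gripper_force: 90.3
```

Emit:
carry_out --deltas '[[[0,0,-0.2,0,0,0],[0,0,0,0,0,0],[0,0,0,0,0,0]]]'

```text
time_s: 16.1
position: [0.5656, 0.1427, 0.0733]
ee_rot: [0.0, 0.158, 0.988, 0.0]
contact_force: [-2.0, -0.8, 12.7]
opening: 0.297
gripper_force: 90.5
```

```bash
python3 -c "
from h import *
gap()"
```

```text
t 16.1 tcp [0.5656 0.1427 0.0733] F [-2.  -0.8 12.7] carriage z 0.0643 3628 flange top 0.0704 1526 gap mm 0.08599851234759003
```

Emit:
carry_out --deltas '[[[0,0,-0.2,0,0,0],[0,0,0,0,0,0],[0,0,0,0,0,0]]]'

```text
time_s: 16.52
position: [0.5656, 0.1427, 0.0717]
ee_rot: [0.0, 0.158, 0.988, 0.001]
contact_force: [-2.2, -1.5, 14.2]
opening: 0.293
gripper_force: 90.7
```

Emit:
carry_out --deltas '[[[0,0,-0.1,0,0,0],[0,0,0,0,0,0],[0,0,0,0,0,0]]]'

```text
time_s: 16.9
position: [0.5657, 0.1427, 0.0709]
ee_rot: [0.0, 0.158, 0.988, 0.001]
contact_force: [-2.7, -0.7, 16.6]
opening: 0.296
gripper_force: 90.8
```

```bash
python3 -c "
from h import *
gap()"
```

```text
t 16.9 tcp [0.5657 0.1427 0.0709] F [-2.7 -0.7 16.6] carriage z 0.062 3628 flange top 0.068 1526 gap mm 0.05061455705910288
```

It is firmly bottomed: 12 mm down with the gap about 0. I'll ease up to near zero load, then open.

Emit:
carry_out --deltas '[[[0,0,0.3,0,0,0],[0,0,0.3,0,0,0],[0,0,0.3,0,0,0],[0,0,0.1,0,0,0],[0,0,0,0,0,0]]]'

```text
time_s: 17.58
position: [0.5656, 0.1427, 0.079]
ee_rot: [0.0, 0.158, 0.988, 0.0]
contact_force: [1.3, -0.1, 7.2]
opening: 0.296
gripper_force: 90.2
```

Emit:
carry_out --deltas '[[[0,0,0,0,0,0],[0,0,0,0,0,0]]]'

```text
time_s: 17.82
position: [0.5656, 0.1427, 0.0789]
ee_rot: [0.0, 0.158, 0.988, 0.0]
contact_force: [0.7, -0.9, 6.5]
opening: 0.293
gripper_force: 90.2
```

```bash
python3 -c "
from h import *
gap()"
```

```text
t 17.825 tcp [0.5656 0.1427 0.0789] F [ 0.7 -0.9  6.5] carriage z 0.0699 3626 flange top 0.0761 1516 gap mm 0.11986618500816303
```

Emit:
carry_out --deltas '[[[0,0,0.2,0,0,0],[0,0,0.1,0,0,0],[0,0,0.05,0,0,0],[0,0,0,0,0,0],[0,0,0,0,0,0]]]'

```text
time_s: 18.5
position: [0.5655, 0.1427, 0.0818]
ee_rot: [0.0, 0.158, 0.987, 0.0]
contact_force: [3.1, 0.1, 3.1]
opening: 0.291
gripper_force: 89.6
```

Emit:
carry_out --deltas '[[[0,0,0,0,0,0],[0,0,0,0,0,0],[0,0,0,0,0,0],[0,0,0,0,0,0],[0,0,0,0,0,0]]]' --hand 1

```text
time_s: 19.12
position: [0.5651, 0.1424, 0.0817]
ee_rot: [-0.0, 0.158, 0.987, -0.0]
contact_force: [-0.2, -0.4, -1.1]
opening: 1.0
gripper_force: 0.0
```

Emit:
carry_out --deltas '[[[0,0,1,0,0,0],[0,0,3,0,0,0],[0,0,4,0,0,0],[0,0,4,0,0,0],[0,0,2,0,0,0]]]'

```text
time_s: 19.75
position: [0.5667, 0.1425, 0.2256]
ee_rot: [0.003, 0.158, 0.987, 0.001]
contact_force: [0.3, -0.1, -0.4]
opening: 0.997
gripper_force: 0.0
```

Emit:
carry_out --deltas '[[[0,0,0,0,0,0],[0,0,0,0,0,0],[0,0,0,0,0,0],[0,0,0,0,0,0]]]'

```text
time_s: 20.25
position: [0.5647, 0.1423, 0.2207]
ee_rot: [-0.001, 0.158, 0.987, -0.0]
contact_force: [-0.6, 0.4, -0.1]
opening: 0.998
gripper_force: 0.0
```

```bash
python3 - <<'E'
from h import *
im,d,P=snap('wrist','w5');W=cloud(d,P);i=im.astype(int)
br=i[...,0]-i[...,2]>25;r=np.hypot(W[...,0]-.5655,W[...,1]-.1425);z=W[...,2]
c=(r>.026)&(r<.036)&(z>.06)&(z<.078);f=(r<.025)&(z>.0775)&(z<.086);h=(r<.02)&(z>.098)&(z<.112)
for n,m in(('carriage',c),('flange',f),('hub',h)):
    p=W[m];k=np.linalg.lstsq(np.c_[p[:,:2],np.ones(len(p))],p[:,2],rcond=None)[0]
    print(n,len(p),np.median(p[:,2]).round(4),'slope',k[:2].round(3),cv2.minEnclosingCircle(np.float32(p[:,:2]*1000)))
cv2.imwrite('pics/c5.png',cv2.resize(im[80:280,120:390,::-1],(800,592)))
E
```

```text
carriage 2252 0.0739 slope [0.001 0.001] ((565.4998779296875, 142.5032196044922), 35.98926544189453)
flange 830 0.0799 slope [-0.001  0.006] ((566.20703125, 142.37722778320312), 22.12778091430664)
hub 866 0.1039 slope [ 0.03  -0.005] ((566.1566162109375, 142.3437042236328), 14.072749137878418)
```

View pics/c5.png

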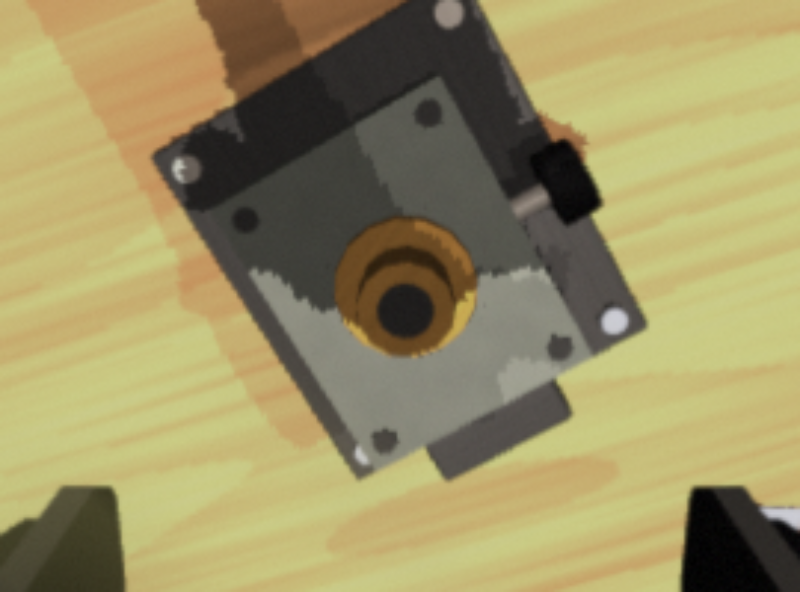

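The bushing sits flush and square in the carriage at crop (405,287). The carriage is at 73.9 mm and the flange top at 79.9 mm, so it is fully up, and the hand is clear.

```bash
python3 -c "
from h import *
print(ticket.finish_job())"
```

```text
the job is handed in; nothing more can be done
None
```

The job is handed in: the bushing was pressed home until it bottomed under load with the carriage about 12 mm down, then let go, and the final camera check showed it flush with the nest fully up; the sleeve, camera and pen cup were never approached.

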